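# Spread the connector heap and show the brass plug to the camera

### The job

Spread the heap of connectors in the red tray into a single layer: every piece directly on the tray floor, inside the tray, with at least 30 mm of clear floor between it and each of the others. Then pick out the brass plug and hold it up in the air in front of the inspection camera, level and square to the lens, with its pin end facing the lens and the pin-end face centred on the lens axis, 80 mm from the lens, and finish still holding it there, without letting go. Leave the other pieces spread in the tray, do not touch the camera, and leave everything else on the table where it is.

Things in the scene. Friction and masses are not known exactly. Their poses are not given: they have to be found in the camera images.
- tray: Low red plastic sorting tray, fixed to the table, 270 x 370 mm outside (x by y in its own frame), 35 mm high, walls and floor 5 mm thick (inside 260 x 360 mm; the floor's upper face is 5 mm above the table). Origin: centre of its underside, on the table. The heap lies near its middle.
- plug: The wanted brass plug, 160 g, lying at the bottom of the heap along its own x. Pin end (+x): brass hexagon 30 mm across flats, x 16 to 38 mm, dark mouth and brass pin in its end face; round brass waist 20 mm thick, x -16 to 16 mm (grip here); black hexagon 30 mm across flats, x -28 to -16 mm. Origin: underside, below the middle of the waist; the axis is 15 mm above it; z up as it lies.
- plug_mid (a point): The middle of the plug's waist, on its axis (15 mm above the tray floor as it lies).
- plug_pin (a point): The centre of the plug's pin-end face, on its axis, 38 mm from the middle of the waist.
- coupling_a: Steel coupling, a ridged round barrel 36 mm in diameter and 36 mm tall, about 120 g, standing on the tray floor close beside the plug's waist on one side. Origin: centre of its underside.
- coupling_a_center (a point): Middle of coupling a, 18 mm above its underside.
- coupling_b: A second steel coupling just like it, standing on the tray floor on the other side of the plug. Origin: centre of its underside.
- coupling_b_center (a point): Middle of coupling b, 18 mm above its underside.
- flange: Aluminium panel socket on top of the heap, about 100 g: a round flange 60 mm in diameter and 10 mm thick with a round boss 30 mm in diameter standing 26 mm above it (36 mm tall in all). It lies with the boss up, bridging the tops of the two couplings above the plug's waist. Origin: centre of its underside.
- flange_center (a point): Middle of the panel socket, on its axis, 18 mm above its underside.
- camera: Grey inspection camera on a post, fixed: head 70 x 56 x 50 mm centred 150 mm above the table, black lens barrel 40 mm thick, base 100 x 100 mm; on the table before it a black strip 70 mm wide, 4 mm thick, reaching 190 mm from the origin, with a yellow cross below the focus point. Origin: on the table below the middle of the head. The lens looks level along its own -x.
- lens (a point): Centre of the lens's front face, 150 mm above the table, 60 mm from the camera's origin along its -x.
- focus (a point): The focus point in the air: 80 mm straight in front of the lens face, on the lens axis, 150 mm above the table (above the yellow cross).
- jar: Bystander: glass jar with a blue cap, 66 mm in diameter, 85 mm tall, beyond the tray. Origin: centre of its underside.
- tape: Bystander: yellow roll of tape lying flat, 90 mm across, 24 mm tall, beyond the camera. Origin: centre of its underside.
- mug: Bystander: blue mug, 80 mm across, 90 mm tall, on the robot's side of the camera. Origin: centre of its underside.
- screwdriver: Bystander: screwdriver lying on the table beyond the tray. Origin: its underside; the blade points along its +x.
- cap: Bystander: orange plastic cap, 44 mm across, 30 mm tall, to the left of the tray. Origin: centre of its underside.

How it is judged:
On the way, in this order (a step that is already met when the one before it is completed fails the run):
1. all four pieces lie on the tray floor in one layer, clear of each other (z of coupling_a_center in the frame of tray between 0 and 0.031 m and x of coupling_a_center in the frame of tray between -0.13 and 0.13 m and y of coupling_a_center in the frame of tray between -0.18 and 0.18 m and z of coupling_b_center in the frame of tray between 0 and 0.031 m and x of coupling_b_center in the frame of tray between -0.13 and 0.13 m and y of coupling_b_center in the frame of tray between -0.18 and 0.18 m and z of flange_center in the frame of tray between 0 and 0.031 m and x of flange_center in the frame of tray between -0.13 and 0.13 m and y of flange_center in the frame of tray between -0.18 and 0.18 m and horizontal distance between coupling_a_center and coupling_b_center above 0.06 m and horizontal distance between each of coupling_a_center, coupling_b_center and flange_center above 0.07 m and z of plug_mid in the frame of tray between 0 and 0.031 m and x of plug_mid in the frame of tray between -0.13 and 0.13 m and y of plug_mid in the frame of tray between -0.18 and 0.18 m and horizontal distance between each of coupling_a_center, coupling_b_center and plug_mid above 0.055 m and horizontal distance between flange_center and plug_mid above 0.065 m and linear speed of each of plug, coupling_a, coupling_b, flange below 0.03 m/s), for 0.2 s.
2. the plug is lifted clear of the tray in the fingers (height (world z) of plug_mid above 0.07 m and contact force between the fingers and plug above 1 N), for 0.1 s.
At the end, for the whole second after the job is handed in: Only the fingers hold the plug, still, pin-end face within 20 mm of the focus point, axis within 0.2 rad of the lens axis, pin end to the lens; couplings and socket on the floor in the tray, centres at least 60 mm (the couplings) and 70 mm (coupling to socket) apart (distance between plug_pin and focus below 0.02 m and angle between the x axis of plug and the x axis of camera, either way round below 0.2 rad and x of plug_mid in the frame of camera below -0.15 m and contact force between the fingers and plug above 1 N and contact force between camera and plug below 0.1 N and height (world z) of plug_mid above 0.12 m and linear speed of plug below 0.02 m/s and angular speed of plug below 0.2 rad/s and z of coupling_a_center in the frame of tray between 0 and 0.031 m and x of coupling_a_center in the frame of tray between -0.13 and 0.13 m and y of coupling_a_center in the frame of tray between -0.18 and 0.18 m and z of coupling_b_center in the frame of tray between 0 and 0.031 m and x of coupling_b_center in the frame of tray between -0.13 and 0.13 m and y of coupling_b_center in the frame of tray between -0.18 and 0.18 m and z of flange_center in the frame of tray between 0 and 0.031 m and x of flange_center in the frame of tray between -0.13 and 0.13 m and y of flange_center in the frame of tray between -0.18 and 0.18 m and horizontal distance between coupling_a_center and coupling_b_center above 0.06 m and horizontal distance between each of coupling_a_center, coupling_b_center and flange_center above 0.07 m); the arm keeps its last pose, push and grip.
It fails at once if the camera is touched (contact force between camera and anything else above 1 N).
It fails at once if the jar, tape, mug, screwdriver or cap is moved more than 25 mm (distance of any of jar, tape, mug, screwdriver, cap from where it was at the start of the episode above 0.025 m).
It also fails if it takes over 58 s, if anything falls off the work surface, if the arm or the gripper's body presses on something with over 40 N, if the wrist force passes 120 N, or if a joint passes its speed limit or range.

### The arm

A 7-joint arm with a two-finger parallel gripper is mounted at the origin on the work surface. World frame = base frame: x ahead of the robot, y to its left, z up, the work surface at z = 0. Lengths are in m, angles in rad, forces in N, time in s.
With the tool pointing down it reaches from about 0.35 to 0.9 m from the base axis. Payload 8.1 kg.
Tool frame: the origin (TCP) lies on the centre line of the jaws, within the pads' length; the fingertips stand arm.tips_ahead ahead of it and the grasp point (between the pads) lies 8 mm behind it (arm.tips_ahead is the distance from the TCP to the fingertips, in m); z points along the fingers, y is the direction in which the jaws open and shut (so a half turn about z gives the same grasp; the last joint's range is limited). The gripper opens to 92 mm and grips with 3 to 60 N. Pads are 19 mm wide; open, the fingers measure 130 mm over their backs; the gripper's body (75 mm by 190 mm) begins 47 mm behind the grasp point.
Start: joints at [1.246, 0.434, 0.025, 1.573, -0.012, 1.134, -0.075], TCP at [0.137, -0.61, 0.238] pointing down, gripper open.
Joint ranges: [-2.62, 2.62], [-0.44, 2.09], [-1.27, 1.32], [0.08, 2.57], [-1.32, 4.46], [0.12, 2], [-2.74, 2.74]. Speed limits (rad/s): [2.22, 2.22, 3.01, 3.01, 3.14, 3.14, 3.14].

### API

Orientations are given as a rotation vector (axis times angle).
In Python, from cell import arm gives the robot as it stands. The module is installed in compiled form; this text tells all that it offers.
- The arm moves only by the tool jog_arm, never from a script. Its argument "moves" is a list of rows, each an object with "twist": the turn, a rotation vector about the tool's x, y, z in units of 10 degrees (1.0 is 10 degrees), a list of three; "xyz": the shift along the tool's x, y, z in units of 60 mm (1.0 is 60 mm), a list of three; "grip": the closure, from -1 (fully open) to 1 (shut). A call has 1 to 5 rows; each row is the pose to reach, as a shift and turn from the pose commanded when the call began, along the tool's axes at that moment; what a row does not reach only later rows make up. A row lasts 1/8 s, in which the tool goes at most 62.5 mm and 10.7 degrees, less where a joint would pass 70% of its speed; a pose out of reach is approached as far as the arm can. A call with a gripper value outside its range is refused whole. The fingers move at their own pace and stop on an object; "force" is the grip in N (left out, the last holds). Time passes only in rows, so rows that repeat a pose let the fingers close. It gives the time, the measured TCP pose, the force and the opening at its end, in the units of the state.
- arm.observe(): the state, without advancing time (a new reading comes with each control period).
- arm.get_image(name): name is "side" or "top"; returns the picture (384x512x3 uint8, blue, green, red); there is no depth.
- arm.camera_params(name): a dict with "mtx" (3x3 intrinsics, pixels), "k1" (the pictures are not rectified: a ray, as slopes to the right and down, at radius r is drawn at 1 + k1 r^2 times it, then the intrinsics apply), "T" (4x4, takes a point from camera to world coordinates). Camera axes: x right, y down, z forward; pixel columns grow to the right and rows downward; lengths in m; the calibration is good to about 2 mm. A picture is of the moment at which its call begins. camera_params takes no time and is no camera call.
- arm.sign_off(): hands the job in, once; it reports no verdict.
The state is a dict: "clock": time; "joints": joint angles; "dq": joint speeds; "joint_efforts": joint torques, N m; "position": TCP position; "ee_rot": TCP orientation; "force": force on the tool from outside, world axes, zero at the start; "ft_torque": the same for the moment, N m; "width": opening from 0.0 (shut) to 1.0 (fully open).
Only numpy, scipy, OpenCV 4.12 (cv2) and the standard library are available. Lean on these libraries where they do the work, as an engineer would, in place of code of your own. Each camera call takes 0.05 s, during which the arm holds its last target. There are 200 camera calls.

## Working session

There is one attempt and no reset: what is moved stays moved. The work goes in short steps, Python scripts to look and compute and a tool call to move; the robot and the scene stay as the last step left them, time stands still between calls to the robot, and variables do not carry over. Pictures are saved under pics/ and viewed, about 8 in all and at most 12, crops included, and the job is handed in when it is done.

Besides the shell and the picture viewer there is one more tool, called by a JSON object that holds its "api" and its "payload", one argument or row to a line. jog_arm: Moves the arm, as the interface text tells. Its arguments: {"type":"object","properties":{"moves":{"type":"array","items":{"type":"object","properties":{"twist":{"type":"array","items":{"type":"number"}},"xyz":{"type":"array","items":{"type":"number"}},"grip":{"type":"number"}}}},"force":{"type":"number"}},"required":["moves"]}

```bash
mkdir -p pics; cat > h.py <<'E'
import numpy as np, cv2
from scipy.spatial.transform import Rotation as R
from cell import arm
def ray(name,u,v):
    p=arm.camera_params(name);K=np.array(p["mtx"]);T=np.array(p["T"])
    d=np.array([(u-K[0,2])/K[0,0],(v-K[1,2])/K[1,1]]);s=d.copy()
    for _ in range(30): s=d/(1+p["k1"]*(s@s))
    return T[:3,3],T[:3,:3]@np.array([s[0],s[1],1])
def at(name,u,v,z):
    o,d=ray(name,u,v); return o+d*(z-o[2])/d[2]
def pix(name,X):
    p=arm.camera_params(name);K=np.array(p["mtx"]);T=np.array(p["T"])
    c=T[:3,:3].T@(np.array(X)-T[:3,3]);s=c[:2]/c[2];s=s*(1+p["k1"]*(s@s))
    return K[0,0]*s[0]+K[0,2],K[1,1]*s[1]+K[1,2]
def st():
    s=arm.observe();return s,np.array(s["position"]),R.from_rotvec(s["ee_rot"]).as_matrix()
def go(t,Rt=None):
    s,p,M=st(); print("xyz",np.round(M.T@(np.array(t)-p)/.06,3), "" if Rt is None else np.round(R.from_matrix(M.T@Rt).as_rotvec(degrees=True)/10,3))
E
python3 - <<'E'
from h import *
for n in("top","side"):
    im=arm.get_image(n);cv2.imwrite(f"pics/{n}0.png",im)
    p=arm.camera_params(n);print(n,np.round(p["T"],3).tolist(),p["k1"])
    cv2.imwrite(f"pics/{n}0b.png",cv2.resize(im,(800,600)))
s,p,M=st();print(s,np.round(M,3),arm.tips_ahead)
E
```

```text
top [[0.016, -0.993, 0.116, 0.439], [-1.0, -0.015, 0.005, 0.036], [-0.003, -0.117, -0.993, 1.125], [0.0, 0.0, 0.0, 1.0]] -0.08628890324914472
side [[-0.999, -0.024, 0.048, 0.535], [-0.05, 0.742, -0.668, 0.678], [-0.02, -0.67, -0.743, 0.831], [0.0, 0.0, 0.0, 1.0]] -0.05828941250859268
{'clock': 0.1, 'joints': array([ 1.24636921,  0.43516223,  0.02495116,  1.57405346, -0.01155215,
        1.13399332, -0.07512068]), 'dq': array([ 2.39710836e-04, -4.24244467e-04,  2.78262126e-05, -1.09490506e-03,
       -7.11282879e-04,  1.62557904e-03,  1.16729178e-03]), 'joint_efforts': array([ 3.04337671e-03, -6.69115663e+01,  9.87880155e-01, -3.15141499e+01,
       -6.05052989e-02,  3.75121075e-02,  1.59025518e-05]), 'position': array([ 0.1373497 , -0.60924177,  0.23699934]), 'ee_rot': array([-3.12087079e+00, -3.47494374e-01,  5.15511737e-04]), 'force': array([0.25039357, 0.12725439, 0.27491982]), 'ft_torque': array([ 0.00605199,  0.03833366, -0.04234637]), 'width': 1.0027571766485204} [[ 0.976  0.22  -0.   ]
 [ 0.22  -0.976  0.001]
 [-0.    -0.001 -1.   ]] 0.011
```

View pics/top0b.png

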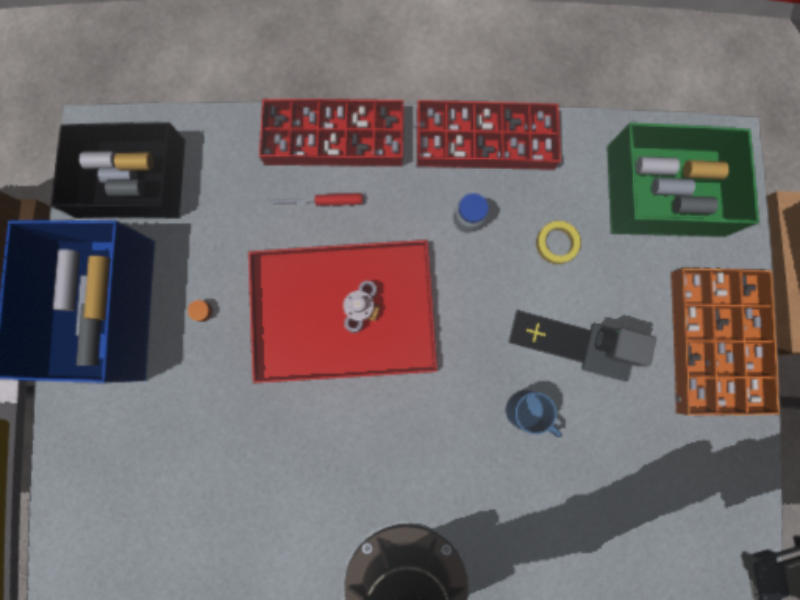

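View pics/side0b.png

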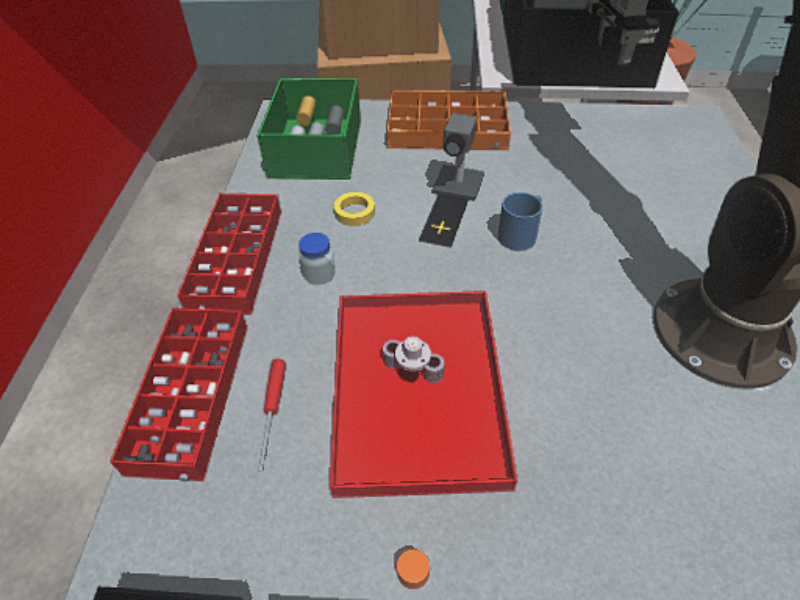

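The tray holds the heap at about (360,306) in the top view, with couplings at (367,289) and (353,323) and brass showing at (376,314). The cross is at (537,333) and the inspection camera at (620,345). Next I'll take an enlarged crop and measure.

```bash
python3 - <<'E'
from h import *
a=cv2.imread("pics/top0.png");b=cv2.imread("pics/side0.png")
A=cv2.resize(a[165:225,200:260],(400,400),interpolation=cv2.INTER_CUBIC)
B=cv2.resize(b[205:255,235:295],(400,333),interpolation=cv2.INTER_CUBIC)
B=cv2.copyMakeBorder(B,0,67,0,0,cv2.BORDER_CONSTANT)
cv2.imwrite("pics/crop0.png",np.hstack([A,B]))
for n,im in(("top",a),("side",b)):
    h=cv2.cvtColor(im,cv2.COLOR_BGR2HSV)
    def comp(m,z,k=4,ms=15):
        N,l,s,c=cv2.connectedComponentsWithStats(m.astype(np.uint8))
        for i in np.argsort(-s[1:,4])[:k]+1:
            if s[i,4]>=ms: print("  ",s[i].tolist(),np.round(c[i],1),np.round(at(n,*c[i],z),4), np.round(at(n,s[i,0],c[i][1],z)[:2],3))
    ye=(h[...,0]>18)&(h[...,0]<35)&(h[...,1]>110)
    print(n,"yellow");comp(ye,.004,6)
    dk=(h[...,2]<60);
    m=((h[...,0]<5)|(h[...,0]>174))&(h[...,1]>150)
    N,l,s,c=cv2.connectedComponentsWithStats(m.astype(np.uint8))
    x0,x1=(150,290) if n=="top" else (200,340)
    i=max(range(1,N),key=lambda i:s[i,4] if x0<c[i][0]<x1 and s[i,4]<20000 else 0)
    cn=cv2.findContours((l==i).astype(np.uint8),cv2.RETR_EXTERNAL,cv2.CHAIN_APPROX_NONE)[0][0]
    r=cv2.minAreaRect(cn);ap=cv2.approxPolyDP(cv2.convexHull(cn),4,True)[:,0]
    print("tray",[(q.tolist(),np.round(at(n,*q,.035)[:2],4).tolist()) for q in ap])
E
```

```text
top yellow
   [54, 164, 14, 40, 387] [ 60.5 183.8] [0.5977 0.6744 0.004 ] [0.597 0.697]
   [0, 269, 6, 115, 370] [  1.3 314.5] [0.1576 0.8579 0.004 ] [0.157 0.863]
   [344, 142, 27, 26, 317] [357.2 154.5] [ 0.7104 -0.3146  0.004 ] [ 0.71 -0.27]
   [438, 103, 29, 12, 283] [451.8 108.3] [ 0.883  -0.6558  0.004 ] [ 0.881 -0.605]
   [73, 98, 22, 11, 189] [ 83.4 102.6] [0.8816 0.6182 0.004 ] [0.882 0.656]
   [337, 207, 12, 12, 36] [342.8 212.5] [ 0.5174 -0.2627  0.004 ] [ 0.517 -0.244]
tray [([272, 155], [0.6961, -0.0297]), ([278, 235], [0.4421, -0.0504]), ([169, 241], [0.4175, 0.2896]), ([167, 163], [0.6654, 0.3065])]
side yellow
   [214, 123, 26, 21, 373] [226.6 133. ] [ 0.7058 -0.3204  0.004 ] [ 0.75  -0.319]
   [190, 61, 12, 20, 155] [195.6  70.4] [ 0.8822 -0.7316  0.004 ] [ 0.906 -0.732]
   [276, 141, 12, 9, 30] [281.7 145.1] [ 0.5154 -0.2625  0.004 ] [ 0.534 -0.262]
tray [([310, 187], [0.4339, -0.0484]), ([328, 313], [0.4105, 0.3278]), ([213, 317], [0.6643, 0.3472]), ([218, 190], [0.6976, -0.0283])]
```

View pics/crop0.png

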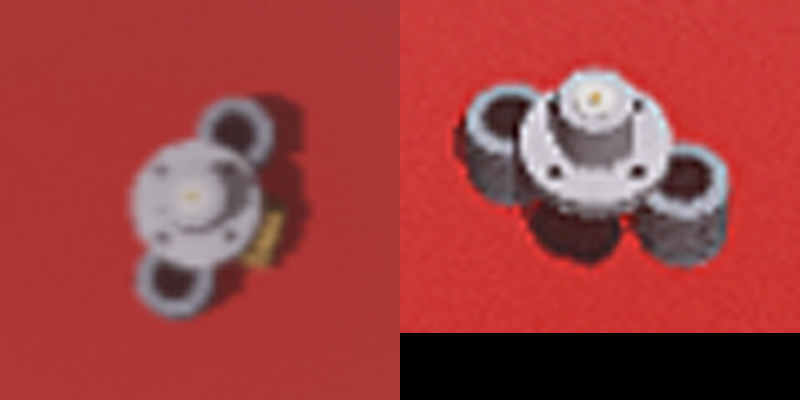

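The crop (6.67x) shows the flange boss top at top-view crop (195,195) and the couplings at (237,133) and (175,277). The brass end sticks out at (265,238), and the black end shows under the flange at side-view crop (575,230). I'll convert these to positions.

```bash
python3 - <<'E'
from h import *
S=6.667
t=lambda x,y,z:np.round(at("top",200+x/S-.4,165+y/S-.4,z)[:2],4)
s=lambda x,y,z:np.round(at("side",235+(x-400)/S-.4,205+y/S-.4,z)[:2],4)
print("cA",t(237,133,.041),s(512,122,.041));print("cB",t(175,277,.041),s(686,180,.041))
print("boss",t(195,195,.077),s(596,100,.077));print("rim",t(197,203,.051),s(596,138,.051))
print("brass",t(265,238,.03),"blk",s(578,230,.02))
c=np.array([[0.6961,-.0297],[.4421,-.0504],[.4175,.2896],[.6654,.3065]]);print(c.mean(0))
for n in("top","side"):
    im=cv2.imread(f"pics/{n}0.png");h=cv2.cvtColor(im,cv2.COLOR_BGR2HSV)
    print(n)
    # strip: dark low-sat pixels
    m=(h[...,2]<65).astype(np.uint8)
    x0,x1,y0,y1=(325,385,195,235) if n=="top" else (265,300,120,160)
    w=np.zeros_like(m);w[y0:y1,x0:x1]=m[y0:y1,x0:x1];ys,xs=np.nonzero(w)
    P=np.array([at(n,x,y,.004)[:2] for x,y in zip(xs,ys)]);print(len(P))
    r=cv2.minAreaRect(P.astype(np.float32));print(r,np.round(cv2.boxPoints(r),3).tolist())
E
```

```text
cA [0.5979 0.086 ] [0.5943 0.0899]
cB [0.5292 0.1136] [0.5253 0.1155]
boss [0.5638 0.1028] [0.5604 0.1052]
rim [0.5632 0.1035] [0.5605 0.1039]
brass [0.5494 0.0722] blk [0.5669 0.1259]
[0.555275 0.129   ]
top
942
((0.5072113275527954, -0.30715644359588623), (0.188934788107872, 0.07471674680709839), 78.91779327392578) [[0.4519999921321869, -0.3930000066757202], [0.5260000228881836, -0.40700000524520874], [0.5619999766349792, -0.22200000286102295], [0.48899999260902405, -0.2070000022649765]]
side
622
((0.5097489953041077, -0.295671284198761), (0.1739220917224884, 0.08098726719617844), 78.3687744140625) [[0.453000009059906, -0.37299999594688416], [0.5320000052452087, -0.3889999985694885], [0.5669999718666077, -0.21899999678134918], [0.4880000054836273, -0.20200000703334808]]
```

Measurements so far:
- Coupling A is at (.596,.088), B at (.527,.1145) and the flange at (.562,.104).
- The plug's yaw is about -110°. The camera axis yaw is about -101.5° and the cross is at (.516,-.263).

I'll move to above the flange in stages.

{"api": "jog_arm", "payload": {
  "moves": [
    {"xyz": [0.64, -0.67, 0], "twist": [0, 0, -1.0], "grip": -1},
    {"xyz": [1.27, -1.34, 0], "twist": [0, 0, -2.0], "grip": -1},
    {"xyz": [1.9, -2.0, 0], "twist": [0, 0, -3.0], "grip": -1},
    {"xyz": [2.55, -2.7, 0], "twist": [0, 0, -4.0], "grip": -1},
    {"xyz": [3.2, -3.35, 0], "twist": [0, 0, -5.0], "grip": -1}
  ],
  "force": 30
}}

```text
clock: 0.72
position: [0.2811, -0.3695, 0.2376]
ee_rot: [-2.678, -1.642, 0.0]
force: [0.6, 0.2, -0.1]
width: 1.001
```

```bash
cat >> h.py <<'E'
def D(th):
    t=np.radians(th);c,s=np.cos(t),np.sin(t);return np.array([[c,s,0],[s,-c,0],[0,0,-1.]])
E
python3 -c "
from h import *
s,p,M=st();print(p,s['clock'],np.round(s['joints'],2));go([.562,.104,.13],D(160));go([.42,-.14,.2],D(110))"
```

```text
[ 0.28108244 -0.36954038  0.23761935] 0.725 [ 1.04  0.19 -0.27  1.93  0.06  1.03  0.27]
xyz [9.157 0.595 1.793] [-1.000e-03 -1.000e-03 -9.697e+00]
xyz [4.46  0.329 0.627] [-1.000e-03 -0.000e+00 -4.697e+00]
```

{"api": "jog_arm", "payload": {
  "moves": [
    {"xyz": [0.9, 0.06, 0.12], "twist": [0, 0, -1.0], "grip": -1},
    {"xyz": [1.8, 0.12, 0.24], "twist": [0, 0, -2.0], "grip": -1},
    {"xyz": [2.7, 0.18, 0.36], "twist": [0, 0, -3.0], "grip": -1},
    {"xyz": [3.6, 0.25, 0.5], "twist": [0, 0, -4.0], "grip": -1},
    {"xyz": [4.5, 0.33, 0.63], "twist": [0, 0, -5.0], "grip": -1}
  ]
}}

```text
clock: 1.35
position: [0.4224, -0.1391, 0.1997]
ee_rot: [1.734, 2.62, -0.0]
force: [0.6, -0.4, 0.4]
width: 0.999
```

```bash
python3 -c "
from h import *
s,p,M=st();print(p,s['clock'],np.round(s['joints'],2));go([.562,.104,.13],D(160))"
```

```text
[ 0.42243794 -0.13910629  0.19966271] 1.35 [ 0.69  0.24 -0.58  2.01  0.16  0.94  0.43]
xyz [2.82  3.725 1.16 ] [-1.000e-03  1.000e-03 -4.699e+00]
```

{"api": "jog_arm", "payload": {
  "moves": [
    {"xyz": [0.57, 0.75, 0.2], "twist": [0, 0, -1.0], "grip": -1},
    {"xyz": [1.13, 1.5, 0.4], "twist": [0, 0, -2.0], "grip": -1},
    {"xyz": [1.7, 2.24, 0.65], "twist": [0, 0, -3.0], "grip": -1},
    {"xyz": [2.26, 3.0, 0.9], "twist": [0, 0, -4.0], "grip": -1},
    {"xyz": [2.82, 3.73, 1.15], "twist": [0, 0, -4.7], "grip": -1}
  ]
}}

```text
clock: 1.98
position: [0.5639, 0.1032, 0.13]
ee_rot: [-0.547, -3.093, 0.001]
force: [1.4, -1.0, 0.5]
width: 1.001
```

```bash
python3 -c "
from h import *
s,p,M=st();print(p,s['clock'],np.round(s['joints'],2));go([.562,.104,.066],D(160))
im=arm.get_image('side');cv2.imwrite('pics/side1.png',cv2.resize(im[120:320,150:420],(800,593)))"
```

```text
[0.56390513 0.1032139  0.1300272 ] 1.975 [ 0.23  0.57 -0.73  1.78  0.46  0.96  0.53]
xyz [0.034 0.002 1.067] [-0.002 -0.001 -0.006]
```

View pics/side1.png

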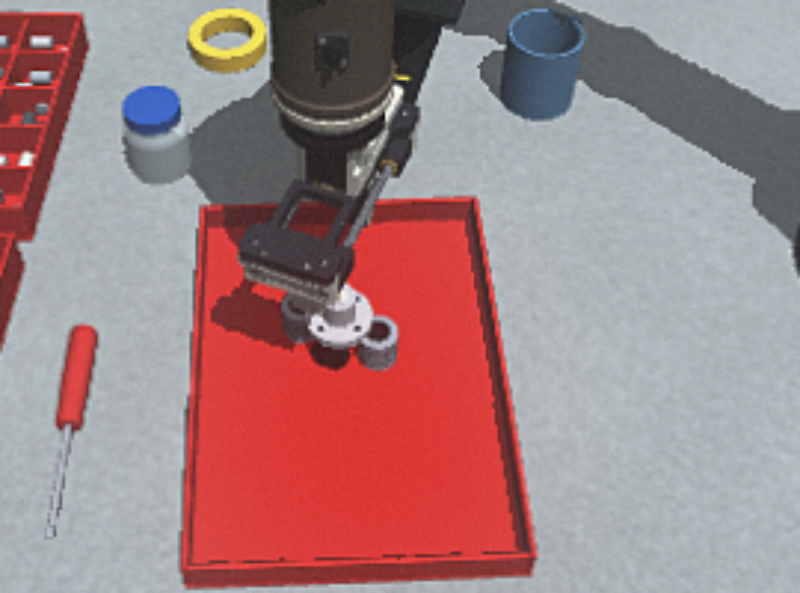

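The open jaws are right above the flange boss at about (345,300). I'll descend, close, lift 20 mm and carry it toward +y.

{"api": "jog_arm", "payload": {
  "moves": [
    {"xyz": [0.03, 0, 0.6], "grip": -1},
    {"xyz": [0.03, 0, 1.06], "grip": -0.6},
    {"xyz": [0.03, 0, 1.06], "grip": 1},
    {"xyz": [0.03, 0, 1.06], "grip": 1},
    {"xyz": [0.03, 0, 1.06], "grip": 1}
  ],
  "force": 25
}}

```text
invalid input at $.moves[0]: expected keys twist, xyz, grip
```

{"api": "jog_arm", "payload": {
  "moves": [
    {"xyz": [0, 0, 0], "grip": 1},
    {"xyz": [0, 0, 0], "grip": 1},
    {"xyz": [0, 0, -0.2], "grip": 1},
    {"xyz": [0, 0, -0.4], "grip": 1},
    {"xyz": [0, 0, -0.4], "grip": 1}
  ]
}}

```text
invalid input at $.moves[0]: expected keys twist, xyz, grip
```

```bash
python3 -c "
from h import *
s,p,M=st();print(p,s['clock'],s['width']*92,s['force']);go([.55,.24,.086],D(160));go([.55,.24,.0325],D(160))"
```

```text
[0.56541355 0.11119404 0.1287956 ] 2.025 91.78786260160557 [3.85822269 6.2584545  0.81140899]
xyz [0.955 1.935 0.726] [ 0.033 -0.01   0.059]
xyz [0.953 1.93  1.618] [ 0.033 -0.01   0.059]
```

{"api": "jog_arm", "payload": {
  "moves": [
    {"xyz": [0, 0, 0], "twist": [0, 0, 0], "grip": -1},
    {"xyz": [0, 0, 0], "twist": [0, 0, 0], "grip": -0.8},
    {"xyz": [0, 0, 0], "twist": [0, 0, 0], "grip": -0.6}
  ],
  "force": 25
}}

```text
clock: 2.4
position: [0.563, 0.1002, 0.1312]
ee_rot: [0.557, 3.091, -0.002]
force: [-0.9, -0.9, -0.1]
width: 0.844
```

```bash
python3 -c "
from h import *
s,p,M=st();print(p,s['clock'],s['width']*92);go([.562,.104,.066],D(160))"
```

```text
[0.56304658 0.10022697 0.1312381 ] 2.4 77.64108740697502
xyz [0.039 0.054 1.087] [-0.005  0.004 -0.044]
```

{"api": "jog_arm", "payload": {
  "moves": [
    {"xyz": [0.03, 0.02, 0.4], "twist": [0, 0, 0], "grip": -0.6},
    {"xyz": [0.03, 0.02, 0.8], "twist": [0, 0, 0], "grip": -0.6},
    {"xyz": [0.03, 0.02, 1.06], "twist": [0, 0, 0], "grip": -0.5},
    {"xyz": [0.03, 0.02, 1.06], "twist": [0, 0, 0], "grip": 1},
    {"xyz": [0.03, 0.02, 1.06], "twist": [0, 0, 0], "grip": 1}
  ],
  "force": 25
}}

```text
clock: 3.02
position: [0.5623, 0.1037, 0.0681]
ee_rot: [0.554, 3.091, 0.001]
force: [-0.3, -0.2, -0.0]
width: 0.585
```

{"api": "jog_arm", "payload": {
  "moves": [
    {"xyz": [0, 0, 0], "twist": [0, 0, 0], "grip": 1},
    {"xyz": [0, 0, 0], "twist": [0, 0, 0], "grip": 1},
    {"xyz": [0, 0, 0], "twist": [0, 0, 0], "grip": 1},
    {"xyz": [0, 0, -0.2], "twist": [0, 0, 0], "grip": 1},
    {"xyz": [0, 0, -0.4], "twist": [0, 0, 0], "grip": 1}
  ]
}}

```text
clock: 3.65
position: [0.5618, 0.1037, 0.0922]
ee_rot: [-0.553, -3.092, 0.0]
force: [0.3, 0.1, -1.3]
width: 0.314
```

```bash
python3 -c "
from h import *
s,p,M=st();print(p,s['clock'],s['width']*92,s['force']);go([.55,.24,.086],D(160));go([.55,.24,.0325],D(160))"
```

```text
[0.56180433 0.10373365 0.09216179] 3.65 28.902228927061678 [ 0.30185565  0.07266425 -1.31002152]
xyz [0.972 2.062 0.103] [-0.    -0.001 -0.029]
xyz [0.972 2.062 0.994] [-0.    -0.001 -0.029]
```

The boss is gripped (width 28.9 mm, -1.3 N on the wrist). Now I'll carry it over and set it down.

{"api": "jog_arm", "payload": {
  "moves": [
    {"xyz": [0.33, 0.7, 0], "twist": [0, 0, 0], "grip": 1},
    {"xyz": [0.66, 1.4, 0], "twist": [0, 0, 0], "grip": 1},
    {"xyz": [0.97, 2.06, 0], "twist": [0, 0, 0], "grip": 1},
    {"xyz": [0.97, 2.06, 0.4], "twist": [0, 0, 0], "grip": 1},
    {"xyz": [0.97, 2.06, 0.75], "twist": [0, 0, 0], "grip": 1}
  ]
}}

```text
clock: 4.28
position: [0.5503, 0.24, 0.0462]
ee_rot: [0.552, 3.092, -0.0]
force: [0.5, -0.3, -1.6]
width: 0.316
```

{"api": "jog_arm", "payload": {
  "moves": [
    {"xyz": [0, 0, 0.1], "twist": [0, 0, 0], "grip": 1},
    {"xyz": [0, 0, 0.2], "twist": [0, 0, 0], "grip": 1},
    {"xyz": [0, 0, 0.22], "twist": [0, 0, 0], "grip": 1},
    {"xyz": [0, 0, 0.22], "twist": [0, 0, 0], "grip": 0},
    {"xyz": [0, 0, 0.22], "twist": [0, 0, 0], "grip": -0.3}
  ]
}}

```text
clock: 4.9
position: [0.5505, 0.24, 0.0337]
ee_rot: [0.554, 3.092, 0.001]
force: [0.4, 0.0, 0.2]
width: 0.487
```

```bash
python3 -c "
from h import *
s,p,M=st();print(p,s['clock'],s['width']*92,s['force'])"
```

```text
[0.55052197 0.23997381 0.03371037] 4.9 44.81472257677637 [0.39932698 0.02484794 0.16664962]
```

Now I'll rise and back off to see the couplings and plug unoccluded.

{"api": "jog_arm", "payload": {
  "moves": [
    {"xyz": [0, 0, -0.5], "twist": [0, 0, 0], "grip": -0.4},
    {"xyz": [0, 0, -1.2], "twist": [0, 0, 0], "grip": -0.4},
    {"xyz": [0, 0.5, -1.7], "twist": [0, 0, 0], "grip": -0.4},
    {"xyz": [0, 1.4, -2.0], "twist": [0, 0, 0], "grip": -0.4},
    {"xyz": [0, 2.0, -2.0], "twist": [0, 0, 0], "grip": -0.4}
  ]
}}

```text
clock: 5.52
position: [0.5929, 0.3554, 0.1559]
ee_rot: [0.552, 3.09, 0.006]
force: [0.2, 1.1, -0.3]
width: 0.699
```

```bash
python3 -c "
from h import *
s,p,M=st();print(p,s['clock'])
a=arm.get_image('top');b=arm.get_image('side');cv2.imwrite('pics/t2.png',a);cv2.imwrite('pics/s2.png',b)
A=cv2.resize(a[160:235,165:265],(400,300),interpolation=cv2.INTER_CUBIC)
B=cv2.resize(b[190:310,215:335],(400,400),interpolation=cv2.INTER_CUBIC)
A=cv2.copyMakeBorder(A,0,100,0,0,cv2.BORDER_CONSTANT)
cv2.imwrite('pics/c2.png',np.hstack([A,B]))"
```

```text
[0.59285038 0.35539715 0.15592895] 5.525
```

View pics/c2.png

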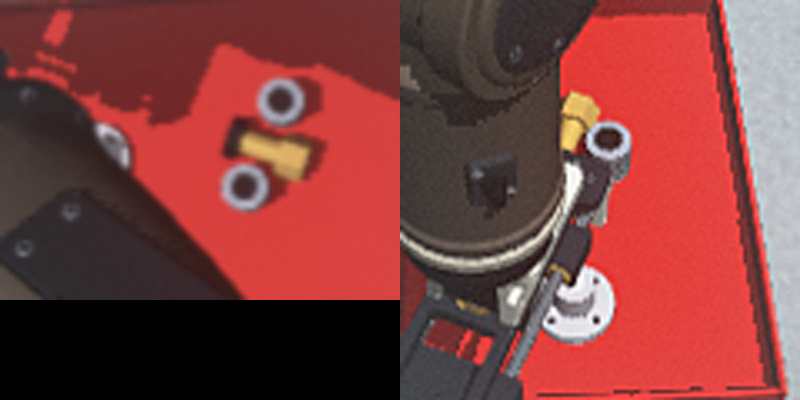

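The crop (4x, origin (165,160)) shows coupling A at (281,101) and B at (244,187). The plug runs from its black end at (236,137) to its brass end at (305,163). The flange lies flat on the floor.

```bash
python3 - <<'E'
from h import *
t=lambda x,y,z:at("top",165+x/4-.4,160+y/4-.4,z)[:2]
A=t(281,101,.041);B=t(244,187,.041);print("A",A,"B",B)
im=cv2.imread("pics/t2.png");h=cv2.cvtColor(im,cv2.COLOR_BGR2HSV)
m=((h[...,0]>14)&(h[...,0]<35)&(h[...,1]>80)).astype(np.uint8);m[:160]=0;m[215:]=0;m[:,:215]=0;m[:,260:]=0
ys,xs=np.nonzero(m);P=np.array([at("top",x,y,.028)[:2] for x,y in zip(xs,ys)])
d=np.linalg.svd(P-P.mean(0),full_matrices=False)[2][0];d*=-np.sign(d[1])
print(len(P),P.mean(0),np.degrees(np.arctan2(d[1],d[0])),r:=(P-P.mean(0))@d.T if 0 else ((P-P.mean(0))@d).min(),((P-P.mean(0))@d).max())
k=t(236,137,.03);f=t(307,164,.025);v=f-k;print("blk",k,"pin",f,np.linalg.norm(v),np.degrees(np.arctan2(v[1],v[0])))
pin=P.mean(0)+d*((P-P.mean(0))@d).max();print("mid~",pin-.038*d, "back",pin-.066*d)
v=B-A;print("AB",np.linalg.norm(v),np.degrees(np.arctan2(v[1],v[0]))-90)
go([A[0],A[1],.13],D(160))
E
```

```text
A [0.59690337 0.08687822] B [0.52859442 0.11441029]
113 [0.55753288 0.09018956] -109.47261805396607 -0.030204111080062452 0.024169143687882335
blk [0.56914204 0.12248776] pin [0.54901327 0.0659412 ] 0.06002233279830306 -109.59410684220451
mid~ [0.56214348 0.1032293 ] back [0.57147746 0.12962773]
AB 0.07364867564863631 68.04799156603238
xyz [-1.635 -4.202  0.381] [ 0.023 -0.004 -0.008]
```

{"api": "jog_arm", "payload": {
  "moves": [
    {"xyz": [-0.4, -1.0, 0.1], "twist": [0, 0, 0], "grip": -0.4},
    {"xyz": [-0.8, -2.0, 0.2], "twist": [0, 0, 0], "grip": -0.4},
    {"xyz": [-1.15, -3.0, 0.3], "twist": [0, 0, 0], "grip": -0.4},
    {"xyz": [-1.5, -3.9, 0.38], "twist": [0, 0, 0], "grip": -0.4},
    {"xyz": [-1.6, -4.2, 0.38], "twist": [0, 0, 0], "grip": -0.4}
  ]
}}

```text
clock: 6.25
position: [0.594, 0.0762, 0.1296]
ee_rot: [-0.563, -3.09, 0.006]
force: [-0.2, 0.4, 0.4]
width: 0.698
```

{"api": "jog_arm", "payload": {
  "moves": [
    {"xyz": [0, 0, 0], "twist": [0, 0, 0], "grip": -0.4},
    {"xyz": [0, 0, 0], "twist": [0, 0, 0], "grip": -0.4}
  ]
}}

```text
clock: 6.5
position: [0.5943, 0.0849, 0.1308]
ee_rot: [0.55, 3.093, 0.003]
force: [-0.2, 0.8, -0.1]
width: 0.699
```

```bash
python3 -c "
from h import *
s,p,M=st();print(p,s['clock'],s['width']*92);go([.595,.088,.025],D(160))"
```

```text
[0.59425288 0.08492026 0.13084857] 6.5 64.33128127807154
xyz [0.006 0.05  1.764] [ 0.01   0.001 -0.018]
```

{"api": "jog_arm", "payload": {
  "moves": [
    {"xyz": [0, 0.04, 0.6], "twist": [0, 0, 0], "grip": -0.4},
    {"xyz": [0, 0.04, 1.1], "twist": [0, 0, 0], "grip": -0.4},
    {"xyz": [0, 0.04, 1.5], "twist": [0, 0, 0], "grip": -0.4},
    {"xyz": [0, 0.04, 1.74], "twist": [0, 0, 0], "grip": -0.4},
    {"xyz": [0, 0.04, 1.74], "twist": [0, 0, 0], "grip": 1}
  ]
}}

```text
clock: 7.12
position: [0.5947, 0.0863, 0.0254]
ee_rot: [-0.55, -3.092, -0.0]
force: [0.5, 0.3, 0.6]
width: 0.633
```

{"api": "jog_arm", "payload": {
  "moves": [
    {"xyz": [0, 0, 0], "twist": [0, 0, 0], "grip": 1},
    {"xyz": [0, 0, 0], "twist": [0, 0, 0], "grip": 1},
    {"xyz": [0, 0, -0.1], "twist": [0, 0, 0], "grip": 1},
    {"xyz": [0, 0, -0.25], "twist": [0, 0, 0], "grip": 1},
    {"xyz": [0, 0, -0.25], "twist": [0, 0, 0], "grip": 1}
  ]
}}

```text
clock: 7.75
position: [0.5959, 0.0851, 0.0421]
ee_rot: [0.554, 3.091, 0.001]
force: [0.9, 0.0, -0.9]
width: 0.387
```

```bash
python3 -c "
from h import *
s,p,M=st();print(p,s['clock'],s['width']*92,s['force']);go([.64,.070,.04],D(160))"
```

```text
[0.59588592 0.08505478 0.04207775] 7.75 35.58312064717627 [ 0.85369718  0.03063681 -0.93403354]
xyz [-0.777  0.02   0.036] [ 0.005  0.009 -0.031]
```

Coupling A is held (35.6 mm). I'll move it outward 46 mm, lower it and release.

{"api": "jog_arm", "payload": {
  "moves": [
    {"xyz": [-0.4, 0, 0], "twist": [0, 0, 0], "grip": 1},
    {"xyz": [-0.78, 0, 0], "twist": [0, 0, 0], "grip": 1},
    {"xyz": [-0.78, 0, 0.12], "twist": [0, 0, 0], "grip": 1},
    {"xyz": [-0.78, 0, 0.24], "twist": [0, 0, 0], "grip": 1},
    {"xyz": [-0.78, 0, 0.24], "twist": [0, 0, 0], "grip": 1}
  ]
}}

```text
clock: 8.38
position: [0.6387, 0.0689, 0.0265]
ee_rot: [0.552, 3.093, -0.001]
force: [1.2, -0.9, 1.1]
width: 0.389
```

{"api": "jog_arm", "payload": {
  "moves": [
    {"xyz": [0, 0, 0], "twist": [0, 0, 0], "grip": -0.4},
    {"xyz": [0, 0, 0], "twist": [0, 0, 0], "grip": -0.4},
    {"xyz": [0, 0, -0.5], "twist": [0, 0, 0], "grip": -0.4},
    {"xyz": [0, 0, -1.1], "twist": [0, 0, 0], "grip": -0.4},
    {"xyz": [0, 0, -1.1], "twist": [0, 0, 0], "grip": -0.4}
  ]
}}

```text
clock: 9.0
position: [0.6406, 0.0697, 0.0954]
ee_rot: [0.552, 3.088, 0.003]
force: [-0.2, 0.1, -0.1]
width: 0.7
```

```bash
python3 -c "
from h import *
s,p,M=st();print(p,s['clock'],s['width']*92,s['force']);go([.527,.115,.09],D(160));go([.527,.115,.025],D(160))"
```

```text
[0.64061785 0.06969639 0.09535416] 9.0 64.415550195344 [-0.16725922  0.07669683 -0.12904935]
xyz [2.038 0.052 0.082] [ 0.015  0.022 -0.028]
xyz [2.042 0.049 1.165] [ 0.015  0.022 -0.028]
```

{"api": "jog_arm", "payload": {
  "moves": [
    {"xyz": [0.7, 0.02, 0], "twist": [0, 0, 0], "grip": -0.4},
    {"xyz": [1.4, 0.03, 0], "twist": [0, 0, 0], "grip": -0.4},
    {"xyz": [2.04, 0.05, 0], "twist": [0, 0, 0], "grip": -0.4},
    {"xyz": [2.04, 0.05, 0], "twist": [0, 0, 0], "grip": -0.4},
    {"xyz": [2.04, 0.05, 0], "twist": [0, 0, 0], "grip": -0.4}
  ]
}}

```text
clock: 9.62
position: [0.5257, 0.1135, 0.0922]
ee_rot: [0.554, 3.092, -0.001]
force: [-1.1, -0.2, 0.6]
width: 0.7
```

{"api": "jog_arm", "payload": {
  "moves": [
    {"xyz": [0, 0, 0.5], "twist": [0, 0, 0], "grip": -0.4},
    {"xyz": [0, 0, 0.9], "twist": [0, 0, 0], "grip": -0.4},
    {"xyz": [0, 0, 1.16], "twist": [0, 0, 0], "grip": -0.4},
    {"xyz": [0, 0, 1.16], "twist": [0, 0, 0], "grip": 1},
    {"xyz": [0, 0, 1.16], "twist": [0, 0, 0], "grip": 1}
  ]
}}

```text
clock: 10.25
position: [0.526, 0.1142, 0.0235]
ee_rot: [0.554, 3.092, 0.001]
force: [0.5, 0.0, -0.0]
width: 0.527
```

{"api": "jog_arm", "payload": {
  "moves": [
    {"xyz": [0, 0, 0], "twist": [0, 0, 0], "grip": 1},
    {"xyz": [0, 0, 0], "twist": [0, 0, 0], "grip": 1},
    {"xyz": [0, 0, -0.1], "twist": [0, 0, 0], "grip": 1},
    {"xyz": [0, 0, -0.25], "twist": [0, 0, 0], "grip": 1},
    {"xyz": [0, 0, -0.25], "twist": [0, 0, 0], "grip": 1}
  ]
}}

```text
clock: 10.88
position: [0.5259, 0.1142, 0.0388]
ee_rot: [0.553, 3.091, 0.001]
force: [-0.3, -0.2, -1.4]
width: 0.387
```

```bash
python3 -c "
from h import *
s,p,M=st();print(p,s['clock'],s['width']*92,s['force']);go([.488,.130,.04],D(160))"
```

```text
[0.52588486 0.11415154 0.03884262] 10.875 35.59658970914007 [-0.27806863 -0.2205992  -1.35480108]
xyz [ 0.684  0.029 -0.02 ] [ 0.004  0.007 -0.03 ]
```

Coupling B is held. I'll move it outward, lower it, release and rise.

{"api": "jog_arm", "payload": {
  "moves": [
    {"xyz": [0.35, 0.02, 0], "twist": [0, 0, 0], "grip": 1},
    {"xyz": [0.68, 0.03, 0], "twist": [0, 0, 0], "grip": 1},
    {"xyz": [0.68, 0.03, 0.12], "twist": [0, 0, 0], "grip": 1},
    {"xyz": [0.68, 0.03, 0.24], "twist": [0, 0, 0], "grip": 1},
    {"xyz": [0.68, 0.03, 0.24], "twist": [0, 0, 0], "grip": 1}
  ]
}}

```text
clock: 11.5
position: [0.4884, 0.1293, 0.0229]
ee_rot: [0.555, 3.092, -0.0]
force: [-1.1, -0.9, -1.8]
width: 0.384
```

{"api": "jog_arm", "payload": {
  "moves": [
    {"xyz": [0, 0, 0], "twist": [0, 0, 0], "grip": -0.4},
    {"xyz": [0, 0, 0], "twist": [0, 0, 0], "grip": -0.4},
    {"xyz": [0, 0, -0.5], "twist": [0, 0, 0], "grip": -0.4},
    {"xyz": [0, 0, -1.2], "twist": [0, 0, 0], "grip": -0.4},
    {"xyz": [0.5, 0, -2.1], "twist": [0, 0, 1], "grip": -0.4}
  ]
}}

```text
clock: 12.12
position: [0.4604, 0.1393, 0.1501]
ee_rot: [-0.83, -3.029, -0.001]
force: [0.6, 0.4, 0.9]
width: 0.701
```

```bash
python3 -c "
from h import *
s,p,M=st();print(p,s['clock'],s['width']*92,s['force']);go([.45,-.06,.16],D(70))"
```

```text
[0.46043006 0.13931329 0.15011172] 12.125 64.45165029099509 [0.63361298 0.40838611 0.94192908]
xyz [-1.544 -2.946 -0.167] [-5.000e-03 -7.000e-03  7.935e+00]
```

{"api": "jog_arm", "payload": {
  "moves": [
    {"xyz": [-0.3, -0.6, 0], "twist": [0, 0, 1], "grip": -0.4},
    {"xyz": [-0.6, -1.2, -0.1], "twist": [0, 0, 2], "grip": -0.4},
    {"xyz": [-0.9, -1.8, -0.1], "twist": [0, 0, 3], "grip": -0.4},
    {"xyz": [-1.2, -2.4, -0.1], "twist": [0, 0, 4], "grip": -0.4},
    {"xyz": [-1.54, -2.9, -0.17], "twist": [0, 0, 5], "grip": -0.4}
  ]
}}

```text
clock: 12.75
position: [0.451, -0.0583, 0.1597]
ee_rot: [-2.033, -2.395, 0.001]
force: [0.9, 0.3, -0.4]
width: 0.7
```

{"api": "jog_arm", "payload": {
  "moves": [
    {"xyz": [0, 0, 0], "twist": [0, 0, 1], "grip": -0.4},
    {"xyz": [0, 0, 0], "twist": [0, 0, 2], "grip": -0.4},
    {"xyz": [0, 0, 0], "twist": [0, 0, 2.95], "grip": -0.4},
    {"xyz": [0, 0, 0], "twist": [0, 0, 2.95], "grip": -0.4}
  ]
}}

```text
clock: 13.25
position: [0.4516, -0.0566, 0.1598]
ee_rot: [2.569, 1.808, -0.0]
force: [-0.4, 0.3, 0.6]
width: 0.7
```

```bash
python3 -c "
from h import *
s,p,M=st();print(p,s['clock'])
a=arm.get_image('top');b=arm.get_image('side');cv2.imwrite('pics/t3.png',a);cv2.imwrite('pics/s3.png',b)
A=cv2.resize(a[150:250,160:290],(400,308),interpolation=cv2.INTER_CUBIC)
B=cv2.resize(b[180:320,200:340],(400,400),interpolation=cv2.INTER_CUBIC)
A=cv2.copyMakeBorder(A,0,92,0,0,cv2.BORDER_CONSTANT)
cv2.imwrite('pics/c3.png',np.hstack([A,B]));go([.561,.104,.08],D(70))"
```

```text
[ 0.45163628 -0.05664393  0.15978557] 13.25
xyz [3.132 0.822 1.329] [0.    0.001 0.044]
```

View pics/c3.png

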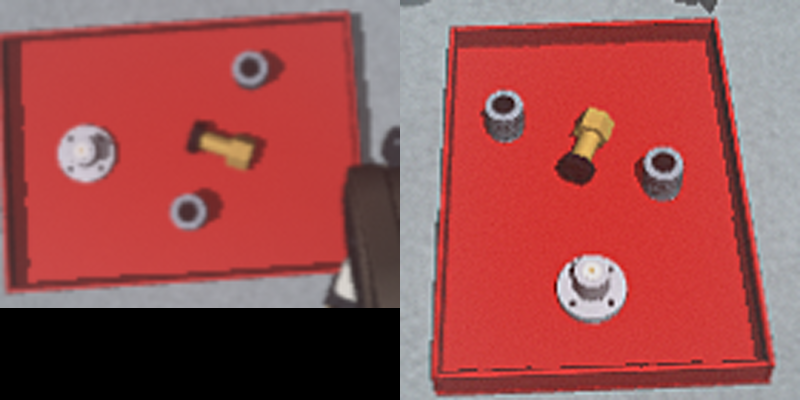

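All pieces are spread flat. In the top crop (3.08x) the flange is at (85,152), coupling A at (249,69), B at (188,211) and the plug runs from (200,137) to (245,152). In the side crop the waist is at about (587,145). I'll refine the plug position from both views.

```bash
python3 - <<'E'
from h import *
for n,bx,z in(("top",(215,255,180,215),.027),("side",(255,285,205,250),.027)):
    im=cv2.imread(f"pics/{n[0]}3.png");h=cv2.cvtColor(im,cv2.COLOR_BGR2HSV)
    m=((h[...,0]>14)&(h[...,0]<35)&(h[...,1]>80)).astype(np.uint8);w=np.zeros_like(m);x0,x1,y0,y1=bx;w[y0:y1,x0:x1]=m[y0:y1,x0:x1]
    ys,xs=np.nonzero(w);P=np.array([at(n,x,y,z)[:2] for x,y in zip(xs,ys)])
    d=np.linalg.svd(P-P.mean(0),full_matrices=False)[2][0];d*=-np.sign(d[1]);q=(P-P.mean(0))@d
    c=P.mean(0);print(n,len(P),c,np.degrees(np.arctan2(d[1],d[0])),q.min(),q.max(),"mid from back(waist starts -16)",c+d*(q.min()+.016),"from pin",c+d*(q.max()-.038))
    im2=None
t=lambda x,y,z:at("top",160+x/3.077-.4,150+y/3.077-.4,z)[:2]
s=lambda x,y,z:at("side",200+(x-400)/2.857-.4,180+y/2.857-.4,z)[:2]
print("A",t(249,69,.041),s(505,104,.041),"B",t(188,211,.041),s(664,163,.041),"F",t(84,149,.041),s(592,268,.041))
E
```

```text
top 103 [0.55745245 0.09000856] -109.68889816479557 -0.03051734441240506 0.023194916753200533 mid from back(waist starts -16) [0.56234353 0.10367716] from pin [0.56244047 0.10394808]
side 156 [0.55374009 0.08814601] -106.09007854054275 -0.03142712561259088 0.0262733928094175 mid from back(waist starts -16) [0.55801569 0.10296881] from pin [0.5569901  0.09941325]
A [0.63813739 0.06979322] [0.63596307 0.06844089] B [0.49141235 0.12884181] [0.48814202 0.12992446] F [0.55286186 0.2368441 ] [0.54897727 0.2373908 ]
```

{"api": "jog_arm", "payload": {
  "moves": [
    {"xyz": [0.8, 0.2, 0], "twist": [0, 0, 0], "grip": -0.4},
    {"xyz": [1.6, 0.4, 0.2], "twist": [0, 0, 0], "grip": -0.4},
    {"xyz": [2.4, 0.6, 0.6], "twist": [0, 0, 0], "grip": -0.4},
    {"xyz": [3.12, 0.83, 1.2], "twist": [0, 0, 0], "grip": -0.4},
    {"xyz": [3.12, 0.83, 1.33], "twist": [0, 0, 0], "grip": -0.4}
  ]
}}

```text
clock: 13.98
position: [0.5619, 0.1063, 0.0774]
ee_rot: [-2.561, -1.814, 0.001]
force: [-0.6, 0.3, -0.6]
width: 0.697
```

{"api": "jog_arm", "payload": {
  "moves": [
    {"xyz": [0, 0, 0], "twist": [0, 0, 0], "grip": -0.4},
    {"xyz": [0, 0, 0], "twist": [0, 0, 0], "grip": -0.4}
  ]
}}

```text
clock: 14.22
position: [0.5619, 0.1013, 0.0807]
ee_rot: [2.57, 1.805, 0.0]
force: [-0.3, -0.9, 0.5]
width: 0.697
```

```bash
python3 -c "
from h import *
s,p,M=st();print(p,s['clock'],s['width']*92);go([.561,.103,.0175],D(70.4))"
```

```text
[0.56191311 0.10132048 0.08074372] 14.225 64.15213526228231
xyz [ 0.021 -0.025  1.054] [ 0.005  0.002 -0.023]
```

{"api": "jog_arm", "payload": {
  "moves": [
    {"xyz": [0, -0.01, 0.4], "twist": [0, 0, 0], "grip": -0.4},
    {"xyz": [0, -0.01, 0.8], "twist": [0, 0, 0], "grip": -0.4},
    {"xyz": [0, -0.01, 1.03], "twist": [0, 0, 0], "grip": -0.4},
    {"xyz": [0, -0.01, 1.03], "twist": [0, 0, 0], "grip": -0.4},
    {"xyz": [0, -0.01, 1.03], "twist": [0, 0, 0], "grip": 1}
  ],
  "force": 35
}}

```text
clock: 14.85
position: [0.5619, 0.1028, 0.0191]
ee_rot: [2.57, 1.806, 0.002]
force: [-0.3, 0.1, -0.2]
width: 0.634
```

{"api": "jog_arm", "payload": {
  "moves": [
    {"xyz": [0, 0, 0], "twist": [0, 0, 0], "grip": 1},
    {"xyz": [0, 0, 0], "twist": [0, 0, 0], "grip": 1},
    {"xyz": [0, 0, 0], "twist": [0, 0, 0], "grip": 1},
    {"xyz": [0, 0, 0], "twist": [0, 0, 0], "grip": 1},
    {"xyz": [0, 0, 0], "twist": [0, 0, 0], "grip": 1}
  ]
}}

```text
clock: 15.48
position: [0.5613, 0.1029, 0.0182]
ee_rot: [2.57, 1.807, -0.0]
force: [0.0, -0.7, 1.7]
width: 0.209
```

```bash
python3 -c "
from h import *
s,p,M=st();print(p,s['clock'],s['width']*92,s['force'])"
```

```text
[0.56128573 0.10286412 0.01819882] 15.475 19.207563111705785 [ 0.03658048 -0.69434422  1.72086343]
```

Gripped at 19.2 mm. Lifting.

{"api": "jog_arm", "payload": {
  "moves": [
    {"xyz": [0, 0, -0.3], "twist": [0, 0, 0], "grip": 1},
    {"xyz": [0, 0, -0.8], "twist": [0, 0, 0], "grip": 1},
    {"xyz": [0, 0, -1.4], "twist": [0, 0, 0], "grip": 1},
    {"xyz": [0, 0, -2.0], "twist": [0, 0, 0], "grip": 1},
    {"xyz": [0, 0, -2.15], "twist": [0, 0, 0], "grip": 1}
  ]
}}

```text
clock: 16.1
position: [0.5626, 0.1034, 0.1503]
ee_rot: [2.569, 1.806, 0.007]
force: [0.4, -0.3, -1.8]
width: 0.208
```

```bash
python3 -c "
from h import *
s,p,M=st();print(p,s['clock'],s['width']*92,s['force']);go([.531,-.17,.148],D(78.6));go([.524,-.2255,.148],D(78.6))"
```

```text
[0.56255279 0.103386   0.1503022 ] 16.1 19.111030888368482 [ 0.42029749 -0.32601403 -1.84177065]
xyz [-4.465  1.048  0.031] [ 0.023 -0.013 -0.839]
xyz [-5.375  1.252  0.03 ] [ 0.023 -0.013 -0.839]
```

{"api": "jog_arm", "payload": {
  "moves": [
    {"xyz": [-0.8, 0.18, 0], "twist": [0, 0, -0.2], "grip": 1},
    {"xyz": [-1.6, 0.36, 0], "twist": [0, 0, -0.4], "grip": 1},
    {"xyz": [-2.4, 0.55, 0], "twist": [0, 0, -0.6], "grip": 1},
    {"xyz": [-3.1, 0.73, 0], "twist": [0, 0, -0.8], "grip": 1},
    {"xyz": [-3.7, 0.87, 0], "twist": [0, 0, -0.84], "grip": 1}
  ]
}}

```text
clock: 16.73
position: [0.5342, -0.1257, 0.1466]
ee_rot: [-2.431, -1.989, 0.002]
force: [0.9, 0.4, -1.7]
width: 0.205
```

{"api": "jog_arm", "payload": {
  "moves": [
    {"xyz": [-0.4, 0.03, 0], "twist": [0, 0, 0], "grip": 1},
    {"xyz": [-0.75, 0.07, 0], "twist": [0, 0, 0], "grip": 1},
    {"xyz": [-0.75, 0.07, 0], "twist": [0, 0, 0], "grip": 1},
    {"xyz": [-0.75, 0.07, 0], "twist": [0, 0, 0], "grip": 1}
  ]
}}

```text
clock: 17.23
position: [0.5303, -0.1676, 0.1468]
ee_rot: [-2.43, -1.99, -0.0]
force: [-0.3, -0.2, -1.0]
width: 0.208
```

```bash
python3 -c "
from h import *
s,p,M=st();print(p,s['clock'],s['width']*92,s['force'],s['dq'].round(3));go([.524,-.2255,.148],D(78.6))"
```

```text
[ 0.53025357 -0.16761122  0.14684279] 17.225 19.152410635671995 [-0.33394606 -0.1782718  -0.98299655] [-0.012 -0.003 -0.006 -0.002  0.002  0.002  0.002]
xyz [-0.966  0.088 -0.02 ] [-0.004 -0.004  0.004]
```

{"api": "jog_arm", "payload": {
  "moves": [
    {"xyz": [-0.3, 0.03, -0.02], "twist": [0, 0, 0], "grip": 1},
    {"xyz": [-0.6, 0.06, -0.02], "twist": [0, 0, 0], "grip": 1},
    {"xyz": [-0.85, 0.08, -0.02], "twist": [0, 0, 0], "grip": 1},
    {"xyz": [-0.97, 0.09, -0.02], "twist": [0, 0, 0], "grip": 1},
    {"xyz": [-0.97, 0.09, -0.02], "twist": [0, 0, 0], "grip": 1}
  ]
}}

```text
clock: 17.85
position: [0.524, -0.2275, 0.1482]
ee_rot: [-2.432, -1.988, 0.0]
force: [-0.1, 0.1, -0.8]
width: 0.209
```

```bash
python3 -c "
from h import *
s,p,M=st();print(p,s['clock'],s['width']*92,s['force'],s['dq'].round(3))
a=arm.get_image('top');b=arm.get_image('side');cv2.imwrite('pics/t4.png',a);cv2.imwrite('pics/s4.png',b)
A=cv2.resize(a[150:250,300:430],(400,308),interpolation=cv2.INTER_CUBIC)
B=cv2.resize(b[60:190,220:350],(400,400),interpolation=cv2.INTER_CUBIC)
A=cv2.copyMakeBorder(A,0,92,0,0,cv2.BORDER_CONSTANT)
cv2.imwrite('pics/c4.png',np.hstack([A,B]))"
```

```text
[ 0.52400716 -0.2274752   0.14823221] 17.85 19.19374215426534 [-0.05410594  0.12083595 -0.84680616] [-0.016 -0.004 -0.017  0.007 -0.006 -0.004 -0.01 ]
```

View pics/c4.png

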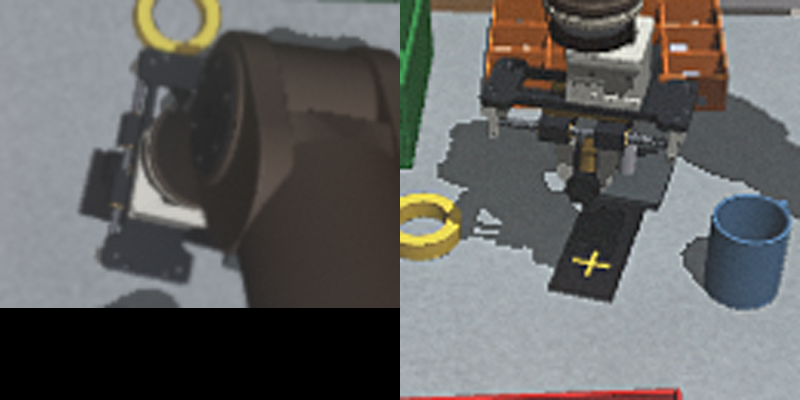

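The plug is in the jaws, with its black back end at side crop (584,187), in front of the camera and above the strip. I'll check this against the prediction, check the tilt, and confirm the tray pieces.

```bash
python3 - <<'E'
from h import *
s,p,M=st();d=np.array([-.198,-.98,0])
mid=p+[0,0,.0018];print("pred back px",pix("side",mid-.028*d),"seen",(220+184/3.077-.4,60+187/3.077-.4))
o,r=ray("side",220+184/3.077-.4,60+187/3.077-.4)
k=((mid-.028*d-o)[1])/r[1];print("back at y-plane",o+k*r,"pred",mid-.028*d)
print("pin",mid+.038*d,"focus ~",[.5165,-.2626,.15]);go([.524,-.2255,.148],D(78.6))
print(s["joint_efforts"].round(1),s["ft_torque"])
t=cv2.imread("pics/s4.png");u=cv2.imread("pics/s3.png")
D0=cv2.absdiff(t,u)[200:315,205:335].max(2)>60;ys,xs=np.nonzero(D0);print("tray diff px",len(xs),xs.min()+205,xs.max()+205,ys.min()+200,ys.max()+200)
E
```

```text
pred back px (np.float64(278.07003696691044), np.float64(121.82521445540205)) seen (279.3985050373741, 120.37348066298341)
back at y-plane [ 0.52613363 -0.19879422  0.15551144] pred [ 0.52989053 -0.19879422  0.15013154]
pin [ 0.51682253 -0.26347422  0.15013154] focus ~ [0.5165, -0.2626, 0.15]
xyz [ 0.011 -0.008  0.006] [-0.    -0.003  0.003]
[  0.8 -63.8  -5.2 -27.6   0.    0.    0. ] [-0.030679   -0.15651643  0.04024193]
tray diff px 300 254 274 218 244
```

The back end agrees within 1.5 px, which could still hide a pitch of about 0.1 rad. I'll hold briefly and look more closely, with predicted outlines drawn on, comparing against the lying plug to gauge calibration bias.

{"api": "jog_arm", "payload": {
  "moves": [
    {"xyz": [0, 0, 0], "twist": [0, 0, 0], "grip": 1},
    {"xyz": [0, 0, 0], "twist": [0, 0, 0], "grip": 1},
    {"xyz": [0, 0, 0], "twist": [0, 0, 0], "grip": 1},
    {"xyz": [0, 0, 0], "twist": [0, 0, 0], "grip": 1}
  ]
}}

```text
clock: 18.45
position: [0.5243, -0.2267, 0.1484]
ee_rot: [2.431, 1.99, -0.0]
force: [0.1, -0.9, -1.6]
width: 0.205
```

```bash
python3 - <<'E'
from h import *
s,p,M=st();print(p,s['dq'].round(3))
im=arm.get_image("side");cv2.imwrite("pics/s5.png",im)
def draw(im,mid,yaw,o,w=40,S=10):
    c=cv2.resize(im[o[1]:o[1]+w,o[0]:o[0]+w],(w*S,w*S),interpolation=cv2.INTER_CUBIC)
    y=np.radians(yaw);d=np.array([np.cos(y),np.sin(y),0])
    for x in(-.028,-.016,.016,.038):
        u,v=pix("side",mid+x*d);q=(int((u-o[0]+.5)*S),int((v-o[1]+.5)*S));cv2.drawMarker(c,q,(0,255,0),0,12,1)
        if x==-.028: print(q)
    return c
a=draw(cv2.imread("pics/s3.png"),np.array([.561,.103,.02]),-109.6,(248,210))
b=draw(im,p+[0,0,.0018],-101.4,(260,95))
cv2.imwrite("pics/c5.png",np.hstack([a,b]))
E
```

```text
[ 0.52426331 -0.22671804  0.14835195] [ 0.001  0.002  0.     0.002 -0.001  0.001  0.   ]
(124, 306)
(186, 272)
```

View pics/c5.png

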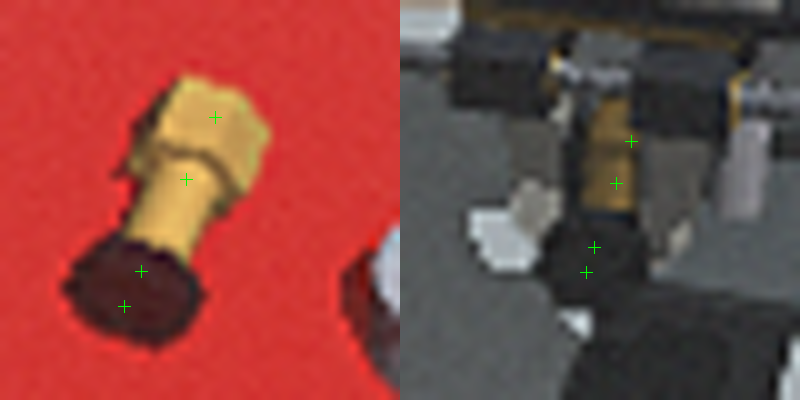

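The held plug shows the same offset from the prediction (about 1 px right, 1.4 px up) as the lying plug did. So the offset is calibration bias, not tilt: the plug is level and still. Handing in.

```bash
python3 -c "
from h import *
print(arm.sign_off())"
```

```text
the job is handed in; nothing more can be done
None
```

The heap is spread in one layer, and I handed the job in at about 18.5 s with the brass plug held still at the focus point. The sign-off gives no verdict.

**Spread:** I lifted the socket off to about (0.55, 0.24), then moved each coupling about 40–46 mm away from the plug. The pictures showed all four pieces flat on the tray floor. The smallest gap, plug to coupling, works out at more than 30 mm.

**Plug at the camera:** It is gripped at the waist (19.2 mm opening, 35 N). The pin face is computed at about (0.517, -0.263, 0.150), against a measured focus of (0.5165, -0.2626, 0.150). Its axis is within a few degrees of the lens axis.

**Last checks:**
- **Stillness and contact:** The joints were still, and the wrist felt only about the plug's weight. Nothing I measured shows directly whether an arm link touched the camera. The joint efforts were not obviously odd, but I did not compare them with a free pose.
- **Disagreement:** The held plug appeared 1–1.5 px off its predicted spot in the side view. The plug lying in the tray showed much the same offset, so I took it as calibration bias, not tilt. A remaining 0.8 px along the axis could mean about 2 mm.
- **Not fully checked:** In the last pictures I did not measure the bystanders or re-measure the tray pieces. A picture difference showed change only in the area the plug was lifted from.

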